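Roll a tube blank into a V-block fixture and fold the hold-down onto it

TASK

Do this with the fingertips only, without picking anything up: roll the steel tube lying on the bench by its side up the lead-in ramp of the V-block fixture until it drops into the V. Then push it lengthwise along the V until its end is against the upright end stop, and last tip the hold-down arm over from behind so that its rubber pad rests on the tube and keeps it there for measuring. Leave the other things on the bench where they are.

Things in the scene. Friction and masses are not known exactly. Their poses are not given: they have to be found in the camera images.
- tube_blank: Plain steel tube, 40 mm outside diameter, 120 mm long, 0.45 to 0.8 kg, smooth and slippery (friction about 0.3), both ends alike (solid to the touch). Origin at its middle on the axis; own x = tube axis, y and z turn as it rolls. Starts on the bench (origin 20 mm up) on the ramp side, parallel to the V within 0.25 rad, 135 to 175 mm from it, 20 to 45 mm short of its final place lengthwise. It rolls freely.
- v_fixture: Fixed fixture with a pair of 90 degree V-blocks, x from -60 to -16 and +16 to +60 mm. Origin on the bench under the middle of the V; x along the V towards the end stop (away from the robot), y out over the ramp, z up. V bottom 4 mm above the bench; a tube in it has its axis at y = 0, 32 mm up, top at 52 mm. The far flank (-y) is higher, 34 mm, so the tube cannot roll through.
- ramp_foot (a point): Middle of the foot of the lead-in ramp, on the bench at the fixture's y = +90 mm. The ramp (x from -60 to +60 mm) rises from here to 21 mm above the bench at y = +22 mm; the crest is level to y = +17 mm, then the near flank falls into the V.
- stop_face (a point): Middle of the face of the upright end stop, 32 mm above the bench at the fixture's x = +66 mm: a steel plate across the end of the V, y from -20 to +20 mm, 54 mm high. The tube's end must touch it.
- v_seat (a point): Where the middle of the tube is when it lies in the V with its end against the end stop: fixture x = +6 mm, y = 0, 32 mm above the bench.
- hinge_pin (a point): Hinge pin of the hold-down arm, parallel to the fixture's x, at x = 0, y = -52 mm, 62 mm above the bench, in a clevis 31 mm wide behind the far flank.
- hold_down (a joint): Angle of the hold-down arm (rad), 0: level across the V towards the ramp; pi/2: upright. Starts standing about upright, 1.62 to 1.86 (end of travel 1.95), held by friction. Pushed by its back 0.5 rad past upright towards the V it falls slowly by its own weight and rests at about 0.05 with its rubber pad on a tube in the V.
- knob (a point): Middle of the black knob (19 mm thick) at the free end of the hold-down arm, 101 mm from the hinge pin; knob end at 114 mm. The arm is a flat steel bar 15 mm wide, 8 mm thick, swinging at the fixture's x = 0; its rubber pad is 52 mm from the pin on the side facing the V.
- screw_ring: Bystander: knurled steel ring lying flat, 80 mm across, 28 mm high; origin at the centre of its underside.
- pellet_die: Bystander: small round steel die with a flange, 40 mm across, 30 mm high; origin at the centre of its underside.
- die_plunger: Bystander: steel plunger standing on its head, 22 mm across, 54 mm high; origin at the centre of its underside.
- sample_2: Bystander: white plastic bottle, 42 mm across, 78 mm high; origin at the centre of its underside.
Things that resemble listed ones, but are neither listed nor needed, are in the scene too. Of the things that look like the v_fixture, the larger one is meant.

How it is judged:
On the way, in this order (a step that is already met when the one before it is completed fails the run):
1. the tube rolls along the bench (angular speed of tube_blank above 0.2 rad/s and linear speed of tube_blank above 0.004 m/s and height (world z) of tube_blank below 0.026 m), for 0.1 s.
2. the tube lies in the V with its end against the end stop while the hold-down arm still stands up (x of tube_blank in the frame of v_seat above -0.003 m and distance between tube_blank and v_seat below 0.004 m and angle between the x axis of tube_blank and the x axis of v_fixture, either way round below 0.04 rad and value of joint hold_down above 1.3 rad), for 0.2 s.
At the end, for the whole second after the job is handed in: The tube lies at rest in both V-blocks, its middle within 4 mm of the seat point, its end within 3 mm of the end stop, parallel to the V within 0.04 rad, and the hold-down arm is down (below 0.12 rad) with its pad bearing on the tube by more than 0.2 N (x of tube_blank in the frame of v_seat above -0.003 m and distance between tube_blank and v_seat below 0.004 m and angle between the x axis of tube_blank and the x axis of v_fixture, either way round below 0.04 rad and linear speed of tube_blank below 0.01 m/s and value of joint hold_down below 0.12 rad and contact force between hold_down and tube_blank above 0.2 N); the robot touches nothing.
It fails at once if the tube is lifted clear of the bench or the fixture (height (world z) of tube_blank above 0.047 m or (height (world z) of tube_blank above 0.03 m and y of tube_blank in the frame of v_fixture above 0.105 m)).
It fails at once if a bystander is moved by more than 15 mm (distance of any of screw_ring, pellet_die, die_plunger, sample_2 from where it was at the start of the episode above 0.015 m).
It also fails if it takes over 64 s, if anything falls off the work surface, if the arm or the gripper's body presses on something with over 40 N, if the wrist force passes 120 N, or if a joint passes its speed limit or range.

ROBOT

A 6-joint arm with a two-finger parallel gripper is mounted at the origin on a cart in front of the work surface, level with it; the furniture and walls round the work are solid. World frame = base frame: x ahead of the robot, y to its left, z up, the work surface at z = 0. Lengths are in m, angles in rad, forces in N, time in s.
With the tool pointing down it reaches from about 0.225 to 0.875 m from the base axis. Payload 3.4 kg.
Tool frame: the origin (TCP) lies at the very end of the fingers, on their centre line; the grasp point (between the pads) lies 19 mm behind it (manip.pinch_z is the distance from the TCP to the grasp point, in m); z points along the fingers, y is the line along which they close (so a half turn about z gives the same grasp; the last joint's range is limited). The gripper opens to 85 mm and grips with 20 to 120 N. Pads are 22 mm wide; open, the fingers measure 114 mm over their backs; the gripper's body (76 mm by 85 mm) begins 54 mm behind the grasp point. The pads swing forward as they close: fully open they stand 13 mm farther back than shut.
Start: joints at [1.056, 0.276, 1.505, -0, 1.361, -0.121], TCP at [0.221, 0.531, 0.231] pointing down, gripper open.
Joint ranges: [-2.89, 2.89], [-0.75, 2.08], [0.22, 2.7], [-1.18, 4.32], [0.11, 2.71], [-2.7, 2.7]. Speed limits (rad/s): [2.57, 2.57, 3.14, 3.14, 3.14, 3.14].

INTERFACE

Orientations are given as a unit quaternion [w, x, y, z].
In Python, from rig import manip gives the robot as it stands. The module is installed in compiled form; this text tells all that it offers.
- The arm moves only by the shell command python3 -m jog 'ROWS' [FORCE]. ROWS is JSON, a list of rows, each an object of numbers: "dx", "dy", "dz": the shift along the tool's x, y, z each as a share of 25 cm, from -1 to 1; "ax", "ay", "az": the turn, a rotation vector about the tool's x, y, z each as a share of 90 degrees, from -1 to 1; "grip": the opening, from -1 (shut) to 1 (fully open), so that 0 is half open. A call has 1 to 5 rows; each row is the pose to reach, as a shift and turn from the pose commanded when the call began, along the tool's axes at that moment; what a row does not reach only later rows make up. A row lasts 1/12 s, in which the tool goes at most 41.7 mm and 7.16 degrees, less where a joint would pass 70% of its speed; a pose out of reach is approached as far as the arm can. A call with a number of a shift or a turn outside -1 to 1 is refused whole. A call with a gripper value outside its range is refused whole. The fingers move at their own pace and stop on an object; FORCE is the grip in N (left out, the last holds). Time passes only in rows, so rows that repeat a pose let the fingers close. It gives the time, the measured TCP pose, the force, the opening and the grip force at its end, in the units of the state.
- manip.get_state(): the state, without advancing time (a new reading comes with each control period).
- manip.get_image(name): name is "side" or "top"; returns a dict with "img" (420x560x3 uint8, red, green, blue), "mtx" (3x3 intrinsics, pixels), "k1" (the pictures are not rectified: a ray, as slopes to the right and down, at radius r is drawn at 1 + k1 r^2 times it, then the intrinsics apply), "world_to_cam" (4x4, takes a point from world to camera coordinates). Camera axes: x right, y down, z forward; pixel columns grow to the right and rows downward; lengths in m; the calibration is good to about 2 mm. A picture is of the moment at which its call begins. There is no depth.
- manip.sign_off(): hands the job in; it is judged then, once.
The state is a dict: "clock": time; "qpos": joint angles; "qd": joint speeds; "effort": joint torques, N m; "position": TCP position; "ee_rot": TCP orientation; "contact_force": force on the tool from outside, world axes, zero at the start; "moment": the same for the moment, N m; "width": finger opening in m; "gripper_force": force on a finger pad.
Only numpy, scipy, OpenCV 4.12 (cv2) and the standard library are available. Lean on these libraries where they do the work, as an engineer would, in place of code of your own. Each camera call takes 0.05 s, during which the arm holds its last target. There are 200 camera calls.

## Working session

There is one attempt and no reset: what is moved stays moved. The work goes in short steps, Python scripts to look and compute and a shell command to move; the robot and the scene stay as the last step left them, time stands still between calls to the robot, and variables do not carry over. Pictures are saved under pics/ and viewed, at most 10 in all, crops included, and the job is handed in when it is done.

```bash
mkdir -p pics; cat > h.py <<'E'
import numpy as np, cv2
from rig import manip
def snap(n,f):
    d=manip.get_image(n); cv2.imwrite(f,d["img"][:,:,::-1]); 
    np.savez(f.replace('.png','.npz'),**{k:np.asarray(v) for k,v in d.items()}); return d
def load(f): return dict(np.load(f))
def ray(d,u,v):
    K=d["mtx"]; k=float(d["k1"])
    x,y=cv2.undistortPoints(np.array([[[u,v]]],float),K,np.array([k,0,0,0.]))[0,0]
    T=d["world_to_cam"]; R=T[:3,:3]; return -R.T@T[:3,3], R.T@np.array([x,y,1])
def onz(d,u,v,z):
    c,r=ray(d,u,v); return c+r*(z-c[2])/r[2]
def proj(d,p):
    T=d["world_to_cam"]; q=T[:3,:3]@np.asarray(p,float)+T[:3,3]; s=q[:2]/q[2]; s=s*(1+float(d["k1"])*(s@s))
    return d["mtx"][:2,:2]@s+d["mtx"][:2,2]
def tri(d1,p1,d2,p2):
    c1,r1=ray(d1,*p1); c2,r2=ray(d2,*p2)
    t=np.linalg.lstsq(np.stack([r1,-r2],1),c2-c1,rcond=None)[0]
    a,b=c1+t[0]*r1,c2+t[1]*r2; return (a+b)/2,np.linalg.norm(a-b)
E
python3 - <<'E'
from h import *
for n in("top","side"):
    d=snap(n,f"pics/{n}0.png"); print(ray(d,280,210))
s=manip.get_state(); print(s)
E
```

```text
(array([ 0.42797919, -0.15960044,  1.66226204]), array([ 0.07330211, -0.02017001, -0.99716604]))
(array([0.26627084, 1.05361843, 0.60154154]), array([ 0.21666174, -0.89517374, -0.38952917]))
{'clock': 0.1, 'qpos': array([ 1.05601747e+00,  2.76507377e-01,  1.50600104e+00, -2.95694267e-05,
        1.36071699e+00, -1.20983976e-01]), 'qd': array([-2.15694015e-05, -8.66745038e-04, -3.76724208e-03,  4.75531907e-06,
        1.11500911e-03, -4.74793527e-04]), 'effort': array([ 3.87924711e-04, -4.17697120e+01, -2.46404707e+01, -3.36225721e-04,
        5.87835661e-03,  1.93816014e-06]), 'position': array([0.22039459, 0.53056832, 0.23054231]), 'ee_rot': array([-2.41429652e-04,  1.95624566e-01,  9.80678522e-01, -7.79994681e-04]), 'contact_force': array([-0.36195715, -0.59242041, -0.13536004]), 'moment': array([ 0.02047078, -0.01301847, -0.00852947]), 'gripper_force': 0.0, 'width': 0.08585658046360162}
```

View pics/top0.png

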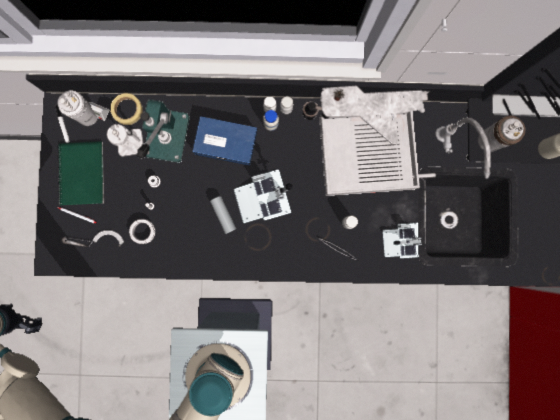

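View pics/side0.png

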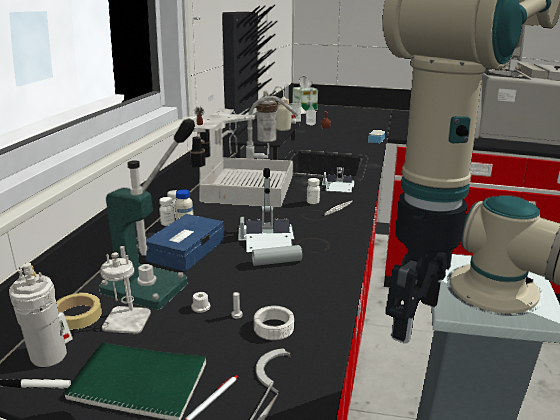

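The top view shows the tube at (222,213), the large fixture with ramp at (263,196) and a smaller look-alike at (402,240). The tube has no rival except the bottles and plunger, which stand upright at (350,222), (270,118) and (150,206). I choose the large fixture at (263,196), and check it in one close crop.

```bash
python3 - <<'E'
import cv2,numpy as np
a=cv2.imread('pics/top0.png')[160:250,195:305]; b=cv2.imread('pics/side0.png')[160:275,225:325]
a=cv2.resize(a,(440*1,360),interpolation=2); b=cv2.resize(b,None,fx=3.13,fy=3.13,interpolation=2)[:360]
cv2.imwrite('pics/crop0.png',np.hstack([a,b])); print(a.shape,b.shape)
E
```

```text
(360, 440, 3) (360, 313, 3)
```

View pics/crop0.png

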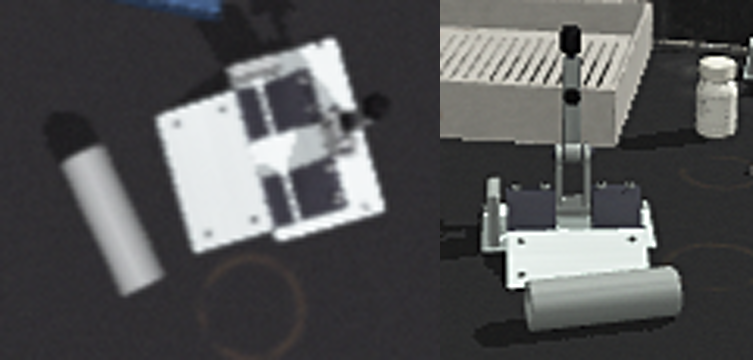

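The crop confirms it: the ramp side faces the tube, with ramp foot corners at about (234,189) and (244,223). The end stop is at the upper end and the hold-down stands up behind. Now I measure.

```bash
python3 - <<'E'
from h import *
d=load('pics/top0.npz'); im=d['img']; g=cv2.cvtColor(im,cv2.COLOR_RGB2GRAY)
np.set_printoptions(precision=4,suppress=True)
m=(g>90).astype(np.uint8); m[:, :205]=0; m[:160]=0;m[250:]=0;m[:,300:]=0
cs,_=cv2.findContours(m,cv2.RETR_EXTERNAL,cv2.CHAIN_APPROX_NONE)
for c in cs:
    if cv2.contourArea(c)<150: continue
    r=cv2.minAreaRect(c); print('blob',r, cv2.contourArea(c))
    b=cv2.boxPoints(r)
    if r[0][0]<235:
        w=np.array([onz(d,u,v,.02)[:2] for u,v in b]); print(w,'c',w.mean(0)); 
        e=[np.linalg.norm(w[1]-w[0]),np.linalg.norm(w[2]-w[1])];print(e)
        ax=(w[1]-w[0]) if e[0]>e[1] else (w[2]-w[1]); a=np.arctan2(ax[1],ax[0]);print('yaw',(a+np.pi/2)%np.pi-np.pi/2)
        s=load('pics/side0.npz')
# ramp: very white
m=(g>150).astype(np.uint8); m[:, :228]=0; m[:160]=0;m[250:]=0;m[:,300:]=0
# foot edge subpixel: per row the first crossing
pts=[]
for v in range(192,221):
    row=g[v,225:270].astype(float); t=110; i=np.argmax(row>t); pts.append((225+i-1+(t-row[i-1])/(row[i]-row[i-1]),v))
pts=np.array(pts); P=np.array([onz(d,u,v,0.0)[:2] for u,v in pts])
vx,vy,x0,y0=cv2.fitLine(P.astype(np.float32),cv2.DIST_HUBER,0,.001,.001).ravel()
print('foot line dir',np.arctan2(vy,vx),x0,y0, 'res',np.std((P-[x0,y0])@[-vy,vx]))
for u,v in [(234.25,189.25),(244.25,223)]: print('corner',onz(d,u,v,0.))
s=load('pics/side0.npz')
# side view: foot corners in crop (scale 3.13, off 225,160): 
for u,v in [((507-440)/3.13+225,287/3.13+160),((648-440)/3.13+225,268/3.13+160)]: print('side corner guess',(u,v),onz(s,u,v,0.))
E
```

```text
blob ((222.60748291015625, 214.44911193847656), (37.195945739746094, 11.653461456298828), 64.65382385253906) 387.5
[[ 0.5762  0.0419]
 [ 0.5936  0.0075]
 [ 0.4833 -0.0483]
 [ 0.4661 -0.014 ]] c [ 0.5298 -0.0033]
[np.float64(0.03855378289413556), np.float64(0.12358605605973452)]
yaw 0.46861733988461296
blob ((262.0660400390625, 196.9811248779297), (46.15314483642578, 51.78492736816406), 74.05460357666016) 1991.5
foot line dir -0.46364567 0.56202984 -0.032460485 res 0.0113143125798437
corner [ 0.6166 -0.038   0.    ]
corner [ 0.5039 -0.0746  0.    ]
side corner guess (246.40575079872204, 251.6932907348243) [ 0.6193 -0.0364  0.    ]
side corner guess (291.45367412140575, 245.62300319488818) [ 0.5133 -0.0996  0.    ]
```

```bash
python3 - <<'E'
from h import *
np.set_printoptions(precision=4,suppress=True)
d=load('pics/top0.npz'); g=cv2.cvtColor(d['img'],cv2.COLOR_RGB2GRAY).astype(float)
def edge(p,q,n,z,t=110):
    p,q=np.array(p,float),np.array(q,float); out=[]
    nn=np.array([(q-p)[1],-(q-p)[0]]); nn/=np.linalg.norm(nn); ss=np.linspace(-4,4,33)
    for f in np.linspace(.1,.9,n):
        l=p+f*(q-p)+ss[:,None]*nn; v=cv2.remap(g.astype(np.float32),l[:,0].astype(np.float32)[None],l[:,1].astype(np.float32)[None],1)[0]
        i=np.argmax(np.abs(np.diff(v))); out.append(onz(d,*(l[i]+l[i+1])/2,z)[:2])
    P=np.array(out); vx,vy,x,y=cv2.fitLine(P.astype(np.float32),cv2.DIST_HUBER,0,.0005,.001).ravel()
    return np.array([x,y]),np.array([vx,vy]),np.std((P-[x,y])@[-vy,vx])
f=edge((234.25,189.25),(244.25,223),25,0); print('foot',f,np.arctan(f[1][1]/f[1][0]))
th=np.arctan(f[1][1]/f[1][0]); X=np.array([np.cos(th),np.sin(th)]);Y=np.array([-X[1],X[0]])
# near end of ramp (towards robot): crop (197,252)->(272,232) ; z rises 0..21
e=edge((244.25,223),(262,217.5),15,.01); print('near end',e, 'x along',e[0]@X)
e2=edge((234.25,189.25),(253,182.5),15,.01); print('far end',e2,'x along',e2[0]@X)
x0=(e[0]@X+e2[0]@X)/2; y0=f[0]@Y-.09
O=x0*X+y0*Y; print('yaw',th,'O',O,'ramp len',e2[0]@X-e[0]@X)
c=np.array([.5298,-.0033])-O; print('tube in fix',c@X,c@Y,'rel yaw',.4686-th)
s=manip.get_state();q=s['ee_rot'];from scipy.spatial.transform import Rotation as R
M=R.from_quat(np.r_[q[1:],q[0]]).as_matrix();print(M)
E
```

```text
foot (array([ 0.5637, -0.052 ], dtype=float32), array([0.9534, 0.3018], dtype=float32), np.float64(0.0007319122252545793)) 0.30661497
near end (array([ 0.5124, -0.0991], dtype=float32), array([ 0.2973, -0.9548], dtype=float32), np.float64(0.0005079797631179112)) x along 0.4586271
far end (array([ 0.6289, -0.0672], dtype=float32), array([ 0.3501, -0.9367], dtype=float32), np.float64(0.0006777169170688482)) x along 0.5792331
yaw 0.30661497 O [ 0.5882 -0.1386] ramp len 0.120606005
tube in fix -0.014835583085727253 0.1466094486755386 rel yaw 0.16198504
[[-0.9235  0.3837 -0.0008]
 [ 0.3837  0.9235 -0.0014]
 [ 0.0002 -0.0016 -1.    ]]
```

```bash
R='{"dx":-0.6075,"dy":-0.459,"grip":0.4}'
python3 -m jog '[{"dx":-0.6075,"dy":-0.459,"grip":0.4},{"dx":-0.6075,"dy":-0.459,"grip":0.4},{"dx":-0.6075,"dy":-0.459,"grip":0.4},{"dx":-0.6075,"dy":-0.459,"grip":0.4},{"dx":-0.6075,"dy":-0.459,"grip":0.4}]'
python3 -m jog '[{"dx":-0.6075,"dy":-0.459,"grip":0.4},{"dx":-0.6075,"dy":-0.459,"grip":0.4},{"dx":-0.6075,"dy":-0.459,"grip":0.4},{"dx":-0.6075,"dy":-0.459,"grip":0.4},{"dx":-0.6075,"dy":-0.459,"grip":0.4}]'
python3 -m jog '[{"dx":-0.6075,"dy":-0.459,"grip":0.4},{"dx":-0.6075,"dy":-0.459,"grip":0.4},{"dx":-0.6075,"dy":-0.459,"grip":0.4},{"dx":-0.6075,"dy":-0.459,"grip":0.4},{"dx":-0.6075,"dy":-0.459,"grip":0.4}]'
python3 -m jog '[{"az":0.451,"grip":0.4},{"az":0.451,"grip":0.4},{"az":0.451,"grip":0.4},{"az":0.451,"grip":0.4},{"az":0.451,"grip":0.4}]'
```

```text
schema error: expected keys dx, dy, dz, ax, ay, az, grip
schema error: expected keys dx, dy, dz, ax, ay, az, grip
schema error: expected keys dx, dy, dz, ax, ay, az, grip
schema error: expected keys dx, dy, dz, ax, ay, az, grip
```

```bash
python3 -m jog '[{"dx":-0.6,"dy":-0.46,"dz":0,"ax":0,"ay":0,"az":0,"grip":0.4},{"dx":-0.6,"dy":-0.46,"dz":0,"ax":0,"ay":0,"az":0,"grip":0.4},{"dx":-0.6,"dy":-0.46,"dz":0,"ax":0,"ay":0,"az":0,"grip":0.4},{"dx":-0.6,"dy":-0.46,"dz":0,"ax":0,"ay":0,"az":0,"grip":0.4},{"dx":-0.6,"dy":-0.46,"dz":0,"ax":0,"ay":0,"az":0,"grip":0.4}]'
python3 -m jog '[{"dx":-0.6,"dy":-0.46,"dz":0,"ax":0,"ay":0,"az":0,"grip":0.4},{"dx":-0.6,"dy":-0.46,"dz":0,"ax":0,"ay":0,"az":0,"grip":0.4},{"dx":-0.6,"dy":-0.46,"dz":0,"ax":0,"ay":0,"az":0,"grip":0.4},{"dx":-0.6,"dy":-0.46,"dz":0,"ax":0,"ay":0,"az":0,"grip":0.4},{"dx":-0.6,"dy":-0.46,"dz":0,"ax":0,"ay":0,"az":0,"grip":0.4}]'
python3 -m jog '[{"dx":-0.6,"dy":-0.46,"dz":0,"ax":0,"ay":0,"az":0,"grip":0.4},{"dx":-0.6,"dy":-0.46,"dz":0,"ax":0,"ay":0,"az":0,"grip":0.4},{"dx":-0.6,"dy":-0.46,"dz":0,"ax":0,"ay":0,"az":0,"grip":0.4},{"dx":-0.6,"dy":-0.46,"dz":0,"ax":0,"ay":0,"az":0,"grip":0.4},{"dx":-0.6,"dy":-0.46,"dz":0,"ax":0,"ay":0,"az":0,"grip":0.4}]'
python3 -m jog '[{"dx":0,"dy":0,"dz":0,"ax":0,"ay":0,"az":0.4,"grip":0.4},{"dx":0,"dy":0,"dz":0,"ax":0,"ay":0,"az":0.4,"grip":0.4},{"dx":0,"dy":0,"dz":0,"ax":0,"ay":0,"az":0.4,"grip":0.4},{"dx":0,"dy":0,"dz":0,"ax":0,"ay":0,"az":0.4,"grip":0.4},{"dx":0,"dy":0,"dz":0,"ax":0,"ay":0,"az":0.4,"grip":0.4}]'
cat >> h.py <<'E'
from scipy.spatial.transform import Rotation as Rn
O=np.array([.5882,-.1386]); TH=.3066; FX=np.array([np.cos(TH),np.sin(TH)]); FY=np.array([-FX[1],FX[0]])
def fx(p): q=np.asarray(p)[:2]-O; return np.array([q@FX,q@FY])
def st():
    s=manip.get_state(); q=s['ee_rot']; M=Rn.from_quat(np.r_[q[1:],q[0]]).as_matrix()
    print('t %.2f'%s['clock'],'fix',np.round(fx(s['position'])*1e3,1),'z %.1f'%(s['position'][2]*1e3),'yaw_y rel fix deg %.2f'%(np.degrees(np.arctan2(M[1,1],M[0,1])-TH)),'tz',np.round(M[:,2],3),'F',np.round(s['contact_force'],1),'w %.3f'%s['width']); return s,M
def to(fxy,z,yaw=0):
    s,M=st(); w=O+fxy[0]*1e-3*FX+fxy[1]*1e-3*FY; d=M.T@(np.r_[w,z*1e-3]-s['position']); a=np.degrees(np.arctan2(M[1,1],M[0,1])-TH)
    print('share dxyz',np.round(d/.25,3),'az',round((a-yaw)/90,3))
E
python3 -c "
from h import *
n=np.degrees(.162); t=np.array([-15,147])+46*np.array([-np.sin(.162),np.cos(.162)]); print(t)
to(t,100,n)"
```

```text
clock: 0.52
position: [0.3159, 0.3636, 0.2309]
ee_rot: [0.0, 0.196, 0.981, -0.001]
contact_force: [0.2, 0.6, -0.1]
width: 0.0597
gripper_force: 0.0
clock: 0.93
position: [0.4108, 0.1999, 0.2311]
ee_rot: [0.001, 0.197, 0.98, -0.001]
contact_force: [0.7, 0.5, 0.3]
width: 0.0595
gripper_force: 0.0
clock: 1.35
position: [0.5057, 0.0357, 0.2309]
ee_rot: [0.001, 0.197, 0.98, -0.001]
contact_force: [0.4, -0.1, -0.1]
width: 0.0597
gripper_force: 0.0
clock: 1.77
position: [0.5035, 0.0396, 0.2308]
ee_rot: [-0.001, 0.491, 0.871, -0.0]
contact_force: [0.4, 0.9, -1.0]
width: 0.0595
gripper_force: 0.0
[-22.4194477  192.39770695]
t 1.77 fix [-27.  195.4] z 230.8 yaw_y rel fix deg 13.68 tz [-0.001  0.    -1.   ] F [ 0.4  0.9 -1. ] w 0.059
share dxyz [-0.016  0.015  0.523] az 0.049
```

```bash
python3 -m jog '[{"dx":-0.016,"dy":0.015,"dz":0.15,"ax":0,"ay":0,"az":0.049,"grip":0.4},{"dx":-0.016,"dy":0.015,"dz":0.3,"ax":0,"ay":0,"az":0.049,"grip":0.4},{"dx":-0.016,"dy":0.015,"dz":0.45,"ax":0,"ay":0,"az":0.049,"grip":0.4},{"dx":-0.016,"dy":0.015,"dz":0.6,"ax":0,"ay":0,"az":0.049,"grip":0.4},{"dx":-0.016,"dy":0.015,"dz":0.7,"ax":0,"ay":0,"az":0.049,"grip":0.4}]' >/dev/null
python3 -m jog '[{"dx":0,"dy":0,"dz":0.05,"ax":0,"ay":0,"az":0,"grip":0.4},{"dx":0,"dy":0,"dz":0.1,"ax":0,"ay":0,"az":0,"grip":0.4},{"dx":0,"dy":0,"dz":0.15,"ax":0,"ay":0,"az":0,"grip":0.4},{"dx":0,"dy":0,"dz":0.19,"ax":0,"ay":0,"az":0,"grip":0.4},{"dx":0,"dy":0,"dz":0.19,"ax":0,"ay":0,"az":0,"grip":0.4}]' >/dev/null
python3 - <<'E'
from h import *
st(); a=snap('top','pics/top1.png')['img'][160:260,170:300]; b=snap('side','pics/side1.png')['img'][180:290,215:335]
a=cv2.resize(a,(455,350),interpolation=2); b=cv2.resize(b,(345,350),interpolation=2)
cv2.imwrite('pics/c1.png',np.hstack([a,b])[:,:,::-1])
E
```

```text
t 2.60 fix [-23.6 193.2] z 6.8 yaw_y rel fix deg 9.64 tz [-0.005  0.    -1.   ] F [-1.1  0.4  0.4] w 0.060
```

View pics/c1.png

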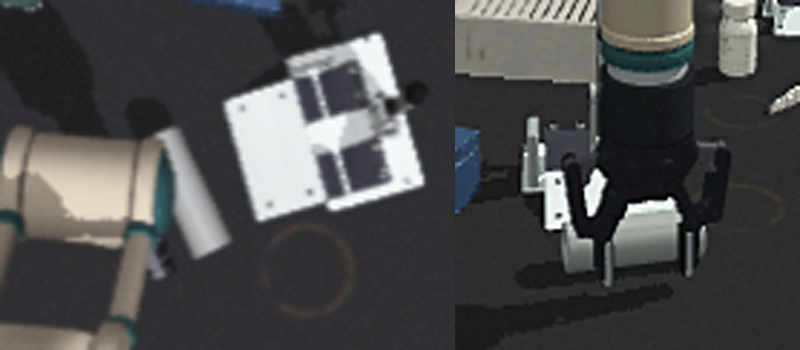

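```bash
python3 -m jog '[{"dx":-0.03,"dy":0.03,"dz":0,"ax":0,"ay":0,"az":0,"grip":0.4},{"dx":-0.06,"dy":0.03,"dz":0,"ax":0,"ay":0,"az":0.02,"grip":0.4},{"dx":-0.084,"dy":0.03,"dz":0,"ax":0,"ay":0,"az":0.04,"grip":0.4},{"dx":-0.108,"dy":0.03,"dz":0,"ax":0,"ay":0,"az":0.06,"grip":0.4},{"dx":-0.132,"dy":0.03,"dz":0,"ax":0,"ay":0,"az":0.08,"grip":0.4}]' >/dev/null
python3 - <<'E'
from h import *
st(); d=snap('top','pics/top2.png'); g=cv2.cvtColor(d['img'],cv2.COLOR_RGB2GRAY)
a=d['img'][160:260,170:300]
b=snap('side','pics/side2.png')['img'][180:290,215:335]
a=cv2.resize(a,(455,350),interpolation=2); b=cv2.resize(b,(345,350),interpolation=2)
cv2.imwrite('pics/c2.png',np.hstack([a,b])[:,:,::-1])
E
```

```text
t 3.12 fix [ -8.7 160.3] z 9.2 yaw_y rel fix deg 2.25 tz [ 0.001 -0.    -1.   ] F [0.1 0.7 0.4] w 0.060
```

View pics/c2.png

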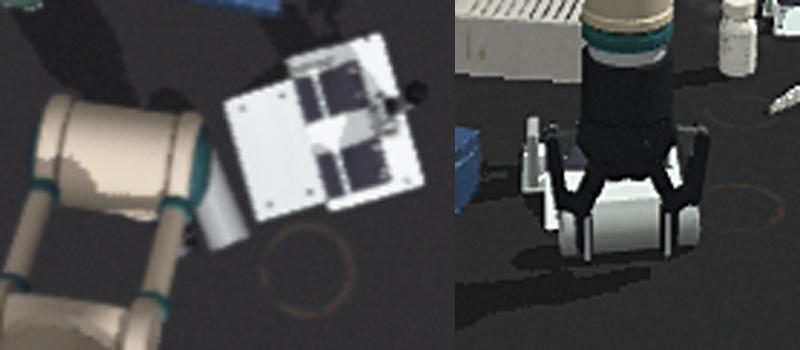

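The tube has rolled about 20 mm and lies squarely across both fingers (fingers at crop (587,235) and (667,230)). I continue the push.

```bash
python3 -m jog '[{"dx":-0.024,"dy":0,"dz":0,"ax":0,"ay":0,"az":0.006,"grip":0.4},{"dx":-0.048,"dy":0,"dz":0,"ax":0,"ay":0,"az":0.012,"grip":0.4},{"dx":-0.072,"dy":0,"dz":0,"ax":0,"ay":0,"az":0.018,"grip":0.4},{"dx":-0.096,"dy":0,"dz":0,"ax":0,"ay":0,"az":0.024,"grip":0.4},{"dx":-0.12,"dy":0,"dz":0,"ax":0,"ay":0,"az":0.025,"grip":0.4}]' >/dev/null; python3 -c "from h import *;st()"
python3 -m jog '[{"dx":-0.024,"dy":0,"dz":0,"ax":0,"ay":0,"az":0,"grip":0.4},{"dx":-0.048,"dy":0,"dz":-0.003,"ax":0,"ay":0,"az":0,"grip":0.4},{"dx":-0.072,"dy":0,"dz":-0.01,"ax":0,"ay":0,"az":0,"grip":0.4},{"dx":-0.096,"dy":0,"dz":-0.017,"ax":0,"ay":0,"az":0,"grip":0.4},{"dx":-0.12,"dy":0,"dz":-0.024,"ax":0,"ay":0,"az":0,"grip":0.4}]' >/dev/null; python3 -c "from h import *;st()"
python3 - <<'E'
from h import *
d=snap('top','pics/top3.png'); a=d['img'][160:260,170:300]
b=snap('side','pics/side3.png')['img'][180:290,215:335]
a=cv2.resize(a,(455,350),interpolation=2); b=cv2.resize(b,(345,350),interpolation=2)
cv2.imwrite('pics/c3.png',np.hstack([a,b])[:,:,::-1])
E
```

```text
t 3.63 fix [ -7.9 130.8] z 8.8 yaw_y rel fix deg 0.16 tz [-0.  0. -1.] F [0.8 1.6 1.2] w 0.060
t 4.05 fix [ -8.5 102.6] z 14.8 yaw_y rel fix deg 0.14 tz [-0.003  0.003 -1.   ] F [-1.9  6.1  3.7] w 0.060
```

View pics/c3.png

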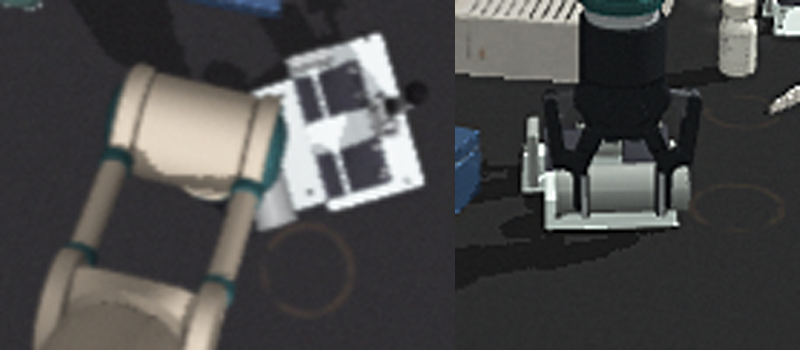

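The tube is on the ramp, parallel to the V, with a steady push of 6 N. I go on up to the crest.

```bash
python3 -m jog '[{"dx":-0.024,"dy":0,"dz":-0.0075,"ax":0,"ay":0,"az":0,"grip":0.4},{"dx":-0.048,"dy":0,"dz":-0.015,"ax":0,"ay":0,"az":0,"grip":0.4},{"dx":-0.072,"dy":0,"dz":-0.0225,"ax":0,"ay":0,"az":0,"grip":0.4},{"dx":-0.096,"dy":0,"dz":-0.03,"ax":0,"ay":0,"az":0,"grip":0.4},{"dx":-0.12,"dy":0,"dz":-0.037,"ax":0,"ay":0,"az":0,"grip":0.4}]' >/dev/null; python3 -c "from h import *;st()"
python3 -m jog '[{"dx":-0.02,"dy":0,"dz":-0.006,"ax":0,"ay":0,"az":0,"grip":0.4},{"dx":-0.04,"dy":0,"dz":-0.012,"ax":0,"ay":0,"az":0,"grip":0.4},{"dx":-0.06,"dy":0,"dz":-0.018,"ax":0,"ay":0,"az":0,"grip":0.4},{"dx":-0.08,"dy":0,"dz":-0.024,"ax":0,"ay":0,"az":0,"grip":0.4},{"dx":-0.096,"dy":0,"dz":-0.03,"ax":0,"ay":0,"az":0,"grip":0.4}]' >/dev/null; python3 -c "from h import *;st()"

```

```text
t 4.57 fix [-8.4 72.9] z 24.0 yaw_y rel fix deg 0.16 tz [-0.003  0.003 -1.   ] F [-2.1  6.3  2.5] w 0.060
t 4.98 fix [-7.8 47.3] z 31.5 yaw_y rel fix deg 0.23 tz [-0.001  0.    -1.   ] F [-0.4 -0.8 -0.4] w 0.059
```

```bash
python3 -m jog '[{"dx":0.02,"dy":0,"dz":-0.1,"ax":0,"ay":0,"az":0,"grip":0.4},{"dx":0.02,"dy":0,"dz":-0.25,"ax":0,"ay":0,"az":0,"grip":-1},{"dx":0.02,"dy":-0.15,"dz":-0.35,"ax":0,"ay":0,"az":0,"grip":-1},{"dx":0.02,"dy":-0.3,"dz":-0.4,"ax":0,"ay":0,"az":0,"grip":-1},{"dx":0.02,"dy":-0.44,"dz":-0.4,"ax":0,"ay":0,"az":0,"grip":-1}]' >/dev/null
python3 - <<'E'
from h import *
to((-110,0),60)
d=snap('top','pics/top4.png'); a=d['img'][160:260,200:330]
b=snap('side','pics/side4.png')['img'][180:290,215:335]
a=cv2.resize(a,(455,350),interpolation=2); b=cv2.resize(b,(345,350),interpolation=2)
cv2.imwrite('pics/c4.png',np.hstack([a,b])[:,:,::-1])
E
```

```text
t 5.40 fix [-116.9   49.7] z 134.6 yaw_y rel fix deg 0.31 tz [ 0.006 -0.004 -1.   ] F [-0.8  0.1 -0. ] w 0.012
share dxyz [-0.197  0.025  0.3  ] az 0.003
```

View pics/c4.png

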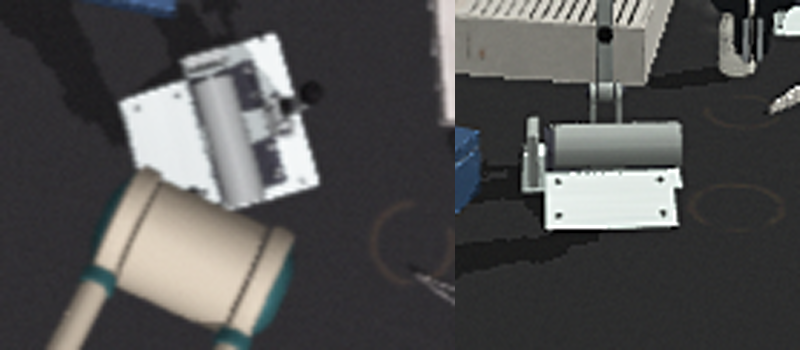

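The tube lies in the V (crop (617,145)), with about 10 mm left to the stop at (532,150), and the arm is upright. Next I bring the closed fingers down behind its near end.

```bash
python3 -m jog '[{"dx":-0.1,"dy":0.02,"dz":0.05,"ax":0,"ay":0,"az":0.003,"grip":-1},{"dx":-0.197,"dy":0.025,"dz":0.1,"ax":0,"ay":0,"az":0.003,"grip":-1},{"dx":-0.197,"dy":0.025,"dz":0.23,"ax":0,"ay":0,"az":0.003,"grip":-1},{"dx":-0.197,"dy":0.025,"dz":0.36,"ax":0,"ay":0,"az":0.003,"grip":-1},{"dx":-0.197,"dy":0.025,"dz":0.43,"ax":0,"ay":0,"az":0.003,"grip":-1}]' >/dev/null
python3 -c "from h import *;to((-85,0),27)"
python3 -m jog '[{"dx":0,"dy":0.02,"dz":0,"ax":0,"ay":0,"az":0,"grip":-1},{"dx":0,"dy":0.04,"dz":0,"ax":0,"ay":0,"az":0,"grip":-1},{"dx":0,"dy":0.06,"dz":0,"ax":0,"ay":0,"az":0,"grip":-1},{"dx":0,"dy":0.08,"dz":0,"ax":0,"ay":0,"az":0,"grip":-1},{"dx":0,"dy":0.09,"dz":0,"ax":0,"ay":0,"az":0,"grip":-1}]' >/dev/null
python3 -c "from h import *;to((-68.5,0),27)"
```

```text
t 5.92 fix [-111.9    2.6] z 21.1 yaw_y rel fix deg -0.10 tz [-0.003  0.001 -1.   ] F [-1.   1.4  0.1] w -0.000
share dxyz [-0.01   0.107 -0.024] az -0.001
t 6.33 fix [-86.3   1.6] z 25.6 yaw_y rel fix deg -0.03 tz [ 0.004 -0.002 -1.   ] F [ 0.5 -0.7 -0. ] w 0.000
share dxyz [-0.006  0.071 -0.005] az -0.0
```

```bash
python3 -m jog '[{"dx":-0.006,"dy":0.012,"dz":0,"ax":0,"ay":0,"az":0,"grip":-1},{"dx":-0.006,"dy":0.024,"dz":0,"ax":0,"ay":0,"az":0,"grip":-1},{"dx":-0.006,"dy":0.036,"dz":0,"ax":0,"ay":0,"az":0,"grip":-1},{"dx":-0.006,"dy":0.048,"dz":0,"ax":0,"ay":0,"az":0,"grip":-1},{"dx":-0.006,"dy":0.056,"dz":0,"ax":0,"ay":0,"az":0,"grip":-1}]' >/dev/null
python3 -c "from h import *;st()"
python3 -m jog '[{"dx":0,"dy":0.006,"dz":0,"ax":0,"ay":0,"az":0,"grip":-1},{"dx":0,"dy":0.01,"dz":0,"ax":0,"ay":0,"az":0,"grip":-1},{"dx":0,"dy":0.01,"dz":0,"ax":0,"ay":0,"az":0,"grip":-1}]' >/dev/null
python3 -c "from h import *;st()"
```

```text
t 6.75 fix [-75.3   1.5] z 24.0 yaw_y rel fix deg -0.06 tz [-0.002  0.    -1.   ] F [-3.9 -1.7  2.7] w 0.000
t 7.00 fix [-72.2   1.5] z 23.9 yaw_y rel fix deg -0.07 tz [-0.001  0.001 -1.   ] F [-4.2 -0.7  1.6] w -0.000
```

```bash
python3 -m jog '[{"dx":0,"dy":0.006,"dz":0,"ax":0,"ay":0,"az":0,"grip":-1},{"dx":0,"dy":0.012,"dz":0,"ax":0,"ay":0,"az":0,"grip":-1},{"dx":0,"dy":0.014,"dz":0,"ax":0,"ay":0,"az":0,"grip":-1}]' >/dev/null
python3 -c "from h import *;st()"
python3 -m jog '[{"dx":0,"dy":0.004,"dz":0,"ax":0,"ay":0,"az":0,"grip":-1},{"dx":0,"dy":0.008,"dz":0,"ax":0,"ay":0,"az":0,"grip":-1},{"dx":0,"dy":0.008,"dz":0,"ax":0,"ay":0,"az":0,"grip":-1}]' >/dev/null
python3 -c "from h import *;st()"
```

```text
t 7.25 fix [-68.4   1.4] z 23.9 yaw_y rel fix deg -0.08 tz [-0.     0.001 -1.   ] F [-3.9 -0.9  2. ] w 0.000
t 7.50 fix [-67.    1.3] z 23.9 yaw_y rel fix deg -0.05 tz [-0.001  0.    -1.   ] F [-5.2 -1.7  2.3] w 0.000
```

```bash
python3 -m jog '[{"dx":0,"dy":0.004,"dz":0,"ax":0,"ay":0,"az":0,"grip":-1},{"dx":0,"dy":0.008,"dz":0,"ax":0,"ay":0,"az":0,"grip":-1},{"dx":0,"dy":0.008,"dz":0,"ax":0,"ay":0,"az":0,"grip":-1}]' >/dev/null
python3 - <<'E'
from h import *
st()
d=snap('side','pics/side5.png'); b=d['img'][180:260,225:305]
cv2.imwrite('pics/c5.png',cv2.resize(b,(560,560),interpolation=2)[:,:,::-1])
E
```

```text
t 7.75 fix [-67.    1.4] z 23.9 yaw_y rel fix deg 0.01 tz [-0.005 -0.001 -1.   ] F [-8.4 -4.   4.2] w 0.000
```

View pics/c5.png

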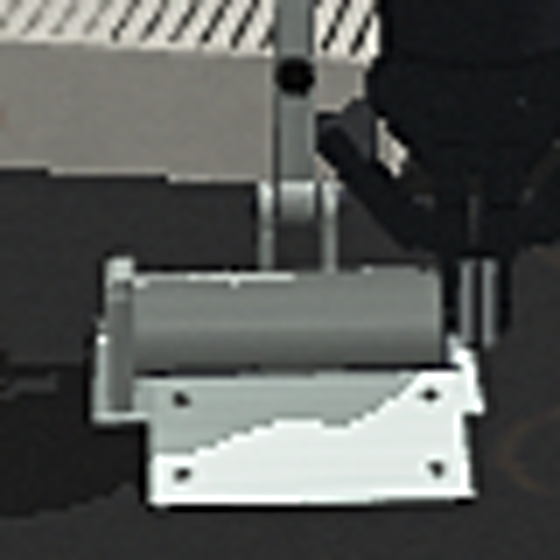

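The tube's end is against the stop (contact at crop (130,320)). The finger stalled there and its force is rising. Next I back off and go round behind the arm.

```bash
python3 -m jog '[{"dx":0,"dy":0,"dz":0,"ax":0,"ay":0,"az":0,"grip":-1},{"dx":0,"dy":-0.08,"dz":0,"ax":0,"ay":0,"az":0,"grip":-1},{"dx":0,"dy":-0.16,"dz":-0.1,"ax":0,"ay":0,"az":0,"grip":-1},{"dx":0,"dy":-0.16,"dz":-0.25,"ax":0,"ay":0,"az":0,"grip":-1},{"dx":0,"dy":-0.16,"dz":-0.39,"ax":0,"ay":0,"az":0,"grip":-1}]' >/dev/null
python3 -m jog '[{"dx":-0.12,"dy":0,"dz":0,"ax":0,"ay":0,"az":0,"grip":-1},{"dx":-0.25,"dy":0,"dz":0,"ax":0,"ay":0,"az":0,"grip":-1},{"dx":-0.39,"dy":0,"dz":0,"ax":0,"ay":0,"az":0,"grip":-1},{"dx":-0.5,"dy":0,"dz":0,"ax":0,"ay":0,"az":0,"grip":-1},{"dx":-0.5,"dy":0,"dz":0,"ax":0,"ay":0,"az":0,"grip":-1}]' >/dev/null
python3 - <<'E'
from h import *
to((0,-124),122)
d=snap('side','pics/side6.png'); t=snap('top','pics/top6.png')
# knob: dark blob in top view above the white plate
k=np.array([0,0])
for a in (1.62,1.74,1.86):
    p=np.r_[O+FY*(-.052+.101*np.cos(a)),.062+.101*np.sin(a)]; print(a,proj(load('pics/top0.npz'),p),proj(load('pics/side0.npz'),p))
print([onz(t,u,v,.05) for u,v in ((320,190),(322,150))])
E
```

```text
t 8.63 fix [-102.5 -131.3] z 122.3 yaw_y rel fix deg -0.24 tz [ 0.008 -0.006 -1.   ] F [ 0.7  0.  -1. ] w 0.000
share dxyz [0.031 0.41  0.003] az -0.003
1.62 [281.44956393 187.9374277 ] [266.99512126 173.88618719]
1.74 [285.24157947 186.88665794] [266.81357967 172.94132981]
1.86 [288.92905746 185.91783661] [266.64068305 172.52630802]
[array([ 0.61493097, -0.32144939,  0.05      ]), array([ 0.747292  , -0.32607212,  0.05      ])]
```

```bash
python3 -m jog '[{"dx":0.02,"dy":0.14,"dz":0,"ax":0,"ay":0,"az":0,"grip":-1},{"dx":0.02,"dy":0.28,"dz":0,"ax":0,"ay":0,"az":0,"grip":-1},{"dx":0.02,"dy":0.41,"dz":0,"ax":0,"ay":0,"az":0,"grip":-1},{"dx":0.02,"dy":0.41,"dz":0,"ax":0,"ay":0,"az":0,"grip":-1},{"dx":0.02,"dy":0.41,"dz":0,"ax":0,"ay":0,"az":0,"grip":-1}]' >/dev/null; python3 -c "from h import *;st()"
python3 -m jog '[{"dx":0.03,"dy":0,"dz":0,"ax":0,"ay":0,"az":0,"grip":-1},{"dx":0.06,"dy":0,"dz":0,"ax":0,"ay":0,"az":0,"grip":-1},{"dx":0.09,"dy":0,"dz":0,"ax":0,"ay":0,"az":0,"grip":-1},{"dx":0.12,"dy":0,"dz":0,"ax":0,"ay":0,"az":0,"grip":-1},{"dx":0.14,"dy":0,"dz":0,"ax":0,"ay":0,"az":0,"grip":-1}]' >/dev/null; python3 -c "from h import *;st()"
python3 -m jog '[{"dx":0.02,"dy":0,"dz":0,"ax":0,"ay":0,"az":0,"grip":-1},{"dx":0.04,"dy":0,"dz":0,"ax":0,"ay":0,"az":0,"grip":-1},{"dx":0.06,"dy":0,"dz":0,"ax":0,"ay":0,"az":0,"grip":-1},{"dx":0.08,"dy":0,"dz":0,"ax":0,"ay":0,"az":0,"grip":-1},{"dx":0.1,"dy":0,"dz":0,"ax":0,"ay":0,"az":0,"grip":-1}]' >/dev/null; python3 -c "from h import *;st()"
```

```text
t 9.15 fix [  -0.2 -117.2] z 121.2 yaw_y rel fix deg 0.12 tz [ 0.001  0.001 -1.   ] F [-0.7 -0.1 -0.4] w 0.000
t 9.57 fix [ -2.8 -82.7] z 122.0 yaw_y rel fix deg -0.08 tz [ 0.  0. -1.] F [0.6 0.2 0.8] w -0.000
t 9.98 fix [ -2.2 -58.5] z 121.5 yaw_y rel fix deg -0.07 tz [-0.  0. -1.] F [ 0.1 -1.2  0.6] w -0.000
```

```bash
python3 -m jog '[{"dx":0.02,"dy":0,"dz":0,"ax":0,"ay":0,"az":0,"grip":-1},{"dx":0.04,"dy":0,"dz":0,"ax":0,"ay":0,"az":0,"grip":-1},{"dx":0.06,"dy":0,"dz":0,"ax":0,"ay":0,"az":0,"grip":-1},{"dx":0.08,"dy":0,"dz":0,"ax":0,"ay":0,"az":0,"grip":-1},{"dx":0.1,"dy":0,"dz":0,"ax":0,"ay":0,"az":0,"grip":-1}]' >/dev/null; python3 -c "from h import *;st()"
python3 -m jog '[{"dx":0.02,"dy":0,"dz":0,"ax":0,"ay":0,"az":0,"grip":-1},{"dx":0.04,"dy":0,"dz":0,"ax":0,"ay":0,"az":0,"grip":-1},{"dx":0.04,"dy":0,"dz":0,"ax":0,"ay":0,"az":0,"grip":-1},{"dx":0.04,"dy":0,"dz":0,"ax":0,"ay":0,"az":0,"grip":-1},{"dx":0.04,"dy":0,"dz":0,"ax":0,"ay":0,"az":0,"grip":-1}]' >/dev/null
python3 - <<'E'
from h import *
st(); d=snap('top','pics/top7.png'); a=d['img'][160:260,200:330]
b=snap('side','pics/side7.png')['img'][150:260,215:335]
a=cv2.resize(a,(455,350),interpolation=2); b=cv2.resize(b,(345,350),interpolation=2)
cv2.imwrite('pics/c7.png',np.hstack([a,b])[:,:,::-1])
E
```

```text
t 10.40 fix [ -2.2 -33.3] z 121.5 yaw_y rel fix deg -0.07 tz [-0.  0. -1.] F [ 0.3 -0.8 -0.8] w 0.000
t 10.82 fix [ -2.  -24.1] z 121.6 yaw_y rel fix deg -0.06 tz [ 0. -0. -1.] F [-0.4  0.2 -0.1] w 0.000
```

View pics/c7.png

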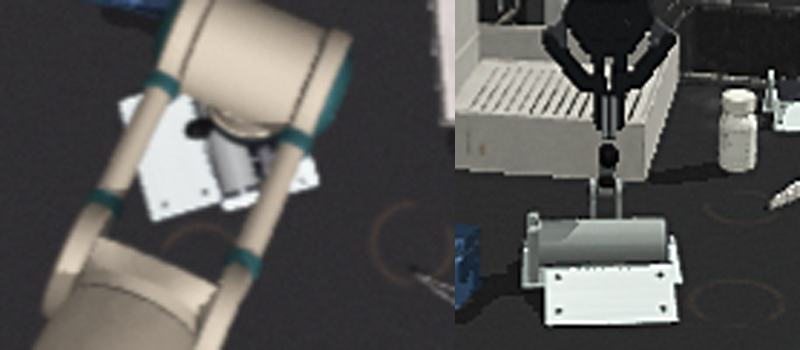

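The arm has tipped past its balance point and is falling over the tube (knob at crop (608,153)). I withdraw up and back, and let it settle.

```bash
python3 -m jog '[{"dx":-0.1,"dy":0,"dz":-0.1,"ax":0,"ay":0,"az":0,"grip":-1},{"dx":-0.2,"dy":-0.1,"dz":-0.2,"ax":0,"ay":0,"az":0,"grip":-1},{"dx":-0.2,"dy":-0.25,"dz":-0.3,"ax":0,"ay":0,"az":0,"grip":-1},{"dx":-0.2,"dy":-0.4,"dz":-0.3,"ax":0,"ay":0,"az":0,"grip":-1},{"dx":-0.2,"dy":-0.5,"dz":-0.3,"ax":0,"ay":0,"az":0,"grip":-1}]' >/dev/null
python3 -m jog '[{"dx":0,"dy":-0.15,"dz":0,"ax":0,"ay":0,"az":0,"grip":-1},{"dx":0,"dy":-0.3,"dz":0,"ax":0,"ay":0,"az":0,"grip":-1},{"dx":0,"dy":-0.3,"dz":0,"ax":0,"ay":0,"az":0,"grip":-1},{"dx":0,"dy":-0.3,"dz":0,"ax":0,"ay":0,"az":0,"grip":-1},{"dx":0,"dy":-0.3,"dz":0,"ax":0,"ay":0,"az":0,"grip":-1}]' >/dev/null
for i in 1 2 3 4 5 6; do python3 -m jog '[{"dx":0,"dy":0,"dz":0,"ax":0,"ay":0,"az":0,"grip":-1},{"dx":0,"dy":0,"dz":0,"ax":0,"ay":0,"az":0,"grip":-1},{"dx":0,"dy":0,"dz":0,"ax":0,"ay":0,"az":0,"grip":-1},{"dx":0,"dy":0,"dz":0,"ax":0,"ay":0,"az":0,"grip":-1},{"dx":0,"dy":0,"dz":0,"ax":0,"ay":0,"az":0,"grip":-1}]' >/dev/null; done
python3 - <<'E'
from h import *
st(); d=snap('top','pics/top8.png'); a=d['img'][160:260,200:330]
s=snap('side','pics/side8.png'); b=s['img'][150:260,215:335]
for al in (0.05,.2,.4): p=np.r_[O+FY*(-.052+.101*np.cos(al)),.062+.101*np.sin(al)]; u,v=proj(s,p); print(al,(u-215)*345/120+455,(v-150)*350/110)
a=cv2.resize(a,(455,350),interpolation=2); b=cv2.resize(b,(345,350),interpolation=2)
cv2.imwrite('pics/c8.png',np.hstack([a,b])[:,:,::-1])
E
```

```text
t 14.25 fix [-202.2  -73.7] z 196.5 yaw_y rel fix deg -0.07 tz [ 0.  0. -1.] F [ 0.1  0.1 -0.2] w -0.000
0.05 609.8218183932054 227.54689969217497
0.2 609.6769797410191 209.94616237221598
0.4 609.31436942931 185.5310340134301
```

View pics/c8.png

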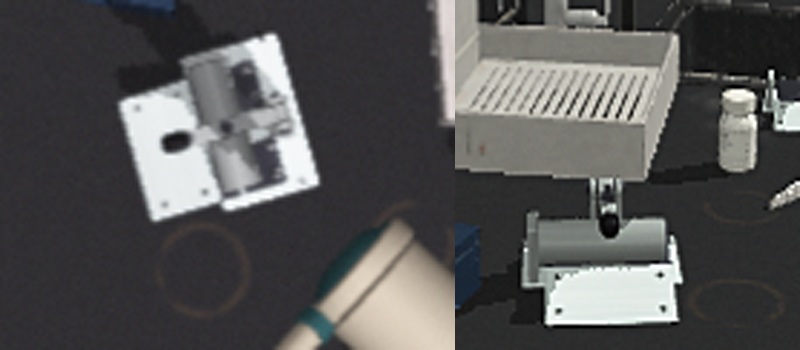

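The arm is nearly level (knob at crop (609,222); 227 would be fully down). I let it settle and compare.

```bash
for i in 1 2 3 4 5 6 7 8; do python3 -m jog '[{"dx":0,"dy":0,"dz":0,"ax":0,"ay":0,"az":0,"grip":-1},{"dx":0,"dy":0,"dz":0,"ax":0,"ay":0,"az":0,"grip":-1},{"dx":0,"dy":0,"dz":0,"ax":0,"ay":0,"az":0,"grip":-1},{"dx":0,"dy":0,"dz":0,"ax":0,"ay":0,"az":0,"grip":-1},{"dx":0,"dy":0,"dz":0,"ax":0,"ay":0,"az":0,"grip":-1}]' >/dev/null; done
python3 - <<'E'
from h import *
s8=load('pics/side8.npz'); s=snap('side','pics/side9.png')
for d in (s8,s):
    g=cv2.cvtColor(d['img'],cv2.COLOR_RGB2GRAY)[205:236,260:277]; ys,xs=np.nonzero(g<35); print(len(ys),xs.mean()+260,ys.mean()+205,ys.min()+205,ys.max()+205)
print('max diff',np.abs(s8['img'][190:255,230:300].astype(int)-s['img'][190:255,230:300]).max())
for al in (0.05,.1,.15,.2): print(al,proj(s,np.r_[O+FY*(-.052+.101*np.cos(al)),.062+.101*np.sin(al)]),proj(s,np.r_[O+FY*(-.052+.114*np.cos(al)),.062+.114*np.sin(al)]))
E
```

```text
62 267.46774193548384 218.4516129032258 208 232
63 267.1587301587302 218.66666666666666 208 232
max diff 5
0.05 [268.85106727 221.5147399 ] [269.08005652 223.33626214]
0.1 [268.83860551 219.70356698] [269.06612024 221.27502644]
0.15 [268.82179902 217.85782425] [269.04718759 219.1733504 ]
0.2 [268.80068861 215.9830796 ] [269.02330404 217.03772563]
```

```bash
python3 - <<'E'
from h import *
s=load('pics/side9.npz'); g=cv2.cvtColor(s['img'],cv2.COLOR_RGB2GRAY)
# predicted knob outline (cylinder radius 9.5, 88..114 mm) per angle, and tube outline at x=-35
def hull(al):
    P=[]
    for r in (.088,.114):
        for t in np.linspace(0,6.28,24):
            o=.0095*np.cos(t); P.append(proj(s,np.r_[O+FY*(-.052+r*np.cos(al)-o*np.sin(al))+FX*.0095*np.sin(t),.062+r*np.sin(al)+o*np.cos(al)]))
    P=np.array(P); return P.min(0).round(1),P.max(0).round(1)
for al in (.03,.05,.1,.15): print(al,hull(al))
T=np.array([proj(s,np.r_[O+FX*-.03+FY*.02*np.cos(t),.032+.02*np.sin(t)]) for t in np.linspace(0,6.28,60)]); print('tube',T.min(0),T.max(0))
u=int(round(T[:,0].mean())); print('col',u,g[198:242,u])
print(g[205:232,264:275])
E
```

```text
0.03 (array([265.1, 217. ]), array([272.7, 227.5]))
0.05 (array([265.1, 216.4]), array([272.7, 226.7]))
0.1 (array([265. , 214.7]), array([272.7, 224.7]))
0.15 (array([265. , 213.1]), array([272.7, 222.7]))
tube [278.52054006 218.33250181] [279.46625783 232.88512629]
col 279 [123 124 121 119 117 117 120 125 137  44  43  45  44  45  46  44  44  45
  43  36  48 186 178 169 164 154 147 139 129 110 101  90  84  78  26 122
 250 235 233 230 230 229 230 231]
[[117 114 110 110 110 114 117  97 119 121 124]
 [ 76 175 185 187 190 221  78 185 161 125 127]
 [ 60 177 177 181 188 205  70 170 157  83  50]
 [ 50 180 149  49  35 150  55 155 185  68  49]
 [ 32 179 157  42  21  85  51 131 169  48  36]
 [ 24 116  82  35  31  65  68 110 123  39  39]
 [ 50  88  44  35  37  35  54  86  95  44  42]
 [ 38  64  30  28  30  23  52  92 104  45  41]
 [ 42 100  90  64  55  50  62  88 112  46  42]
 [ 37  76 103  97 182 189 213 107 115  47  41]
 [ 39  67 202 194 192 189 225 108 116  46  42]
 [ 41  43 210 114  97 147 160 102 115  46  41]
 [ 44  38  68  18  14  26  25  72 117  45  37]
 [ 49  13  11  12  19  14  13  14 115  53  43]
 [123  26  10  19  25  33  47  14 121 117 112]
 [129  27   5  21  23  23  32  14  89 115 108]
 [133  44  11  13  16  14  13   5  85 113 172]
 [134  69  11   8  12  10   5   0 175 173 169]
 [129 137  23   0   6   3   0  61 162 159 156]
 [123 130 135  34  18  15  55 152 153 147 147]
 [127 128 132 134 137 153 149 148 143 141 139]
 [130 130 132 131 136 136 134 132 132 129 130]
 [113 114 112 112 113 113 112 110 111 110 110]
 [104 102 103 104 104 103 104 103 102 101 102]
 [ 92  93  93  95  93  93  93  92  92  91  92]
 [ 88  86  87  88  84  87  86  85  84  82  85]
 [ 78  77  76  76  76  74  75  75  75  75  76]]
```

The knob's outline gives about 0.07 rad. It is at rest, and the tube's outline is where the seat puts it. I hand in.

```bash
python3 -c "
from rig import manip; print(manip.sign_off())"
```

```text
the job is handed in; nothing more can be done
None
```

I handed the job in at about 18 s of the 64 s limit: the tube lies in the V against the end stop, with the hold-down arm resting on it at about 0.07 rad, measured from the camera, but the hand-in gave no verdict.

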